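Third hand on a vacuum flange

TASK

Help me close this vacuum port: lay the large seal ring into the upright port of the manifold and let go of it, then stand the flange with the hose tube squarely on the ring. Hold the flange by its tube, so that its rim stays free for my clamp, and press it straight down with a steady force of about 12 N; finish like that, still holding and pressing, while I put the clamp on. Leave the open clamp and the small seal ring where they lie.

Things in the scene. Friction and masses are not known exactly. Their poses are not given: they have to be found in the camera images.
- foot_plate: dark steel foot plate of the vacuum manifold, 150 x 110 x 6 mm, screwed to the bench; origin at the centre of its underside on the bench, x along its length. Four rubber mounts on it carry the manifold block
- manifold: aluminium block 104 x 68 mm, 22 to 60 mm above the bench, a brass hose tail out of each short end (84 mm from the centre), a black valve knob on one long side, an upright steel port on its middle, top 86 mm above the bench. Origin on the port axis at bench height, z up. It can only sink straight down on its rubber mounts, up to 10 mm, and springs back: 0.5 N starts it, each mm takes 4 N more
- port_mouth (a point): centre of the port's mouth, level with the flat top face of its flange, 86 mm above the bench; sinks with the block. The flange is 55 mm across, its round bore 43.4 mm, open upward
- seal_ring: large seal ring, flat: aluminium sleeve 41 mm across, 11 mm high, edges chamfered 1.6 mm, closed by a grey filter disc; black O-ring round it, 52.4 mm across, 3 to 8 mm above the underside; both sides alike; 0.04 kg. Origin: centre of the underside, z up. Seated, its lower 3 mm stand in the port's bore (1.2 mm play all round), the O-ring lies on the port's face, the origin 3 mm below port_mouth
- tube_flange: steel flange with hose tube, flange down, about 0.16 kg: flange 55 mm across, rim 3.5 mm high, bevelled up to the tube at 8.5 mm; tube 22 mm across, slightly ribbed near the top, up to 60 mm. Origin: centre of the underside, z along the tube. A recess below, 43.4 mm across, 4 mm deep, fits over the ring's sleeve (1.2 mm play); seated, the underside lies on the O-ring, 5 mm above port_mouth
- small_ring: small seal ring of the same kind, 34 mm across and 11 mm high, not needed; origin at the centre of its underside
- open_clamp: hinged aluminium clamp with a wing nut, lying open on the bench, about 95 x 85 mm and 16 mm high; origin on its hinge pin at bench height
Not all that is in view belongs to the job. What is shaped like the seal_ring but brown or pink is not meant.

How it is judged:
By the outcome, as a careful person would: the job done as asked, in the order asked, and still so for the second after the job is handed in, while the arm keeps its last pose, push and grip.
It also fails if it takes over 61 s, if anything falls off the work surface, if the arm or the gripper's body presses on something with over 40 N, if the wrist force passes 120 N, or if a joint passes its speed limit or range.

ROBOT

A 6-joint arm with a two-finger parallel gripper is mounted at the origin on a cart in front of the work surface, level with it; the furniture and walls round the work are solid. World frame = base frame: x ahead of the robot, y to its left, z up, the work surface at z = 0. Lengths are in m, angles in rad, forces in N, time in s.
With the tool pointing down it reaches from about 0.375 to 0.825 m from the base axis. Payload 5.5 kg.
Tool frame: the origin (TCP) lies between the finger pads, 19 mm behind the fingertips; this is the grasp point; z points along the fingers, y is the line along which they close (so a half turn about z gives the same grasp; the last joint's range is limited). The gripper opens to 85 mm and grips with 20 to 120 N. Pads are 22 mm wide; open, the fingers measure 114 mm over their backs; the gripper's body (76 mm by 85 mm) begins 54 mm behind the grasp point. The pads swing forward as they close: fully open they stand 13 mm farther back than shut.
Start: joints at [-1.232, 0.314, -0.047, 1.21, 0, 1.571], TCP at [0.199, -0.566, 0.25] pointing down, gripper open.
Joint ranges: [-2.67, 2.67], [-0.69, 1.73], [-1.03, 1.25], [-2.08, 2.16], [-1.42, 1.45], [-3.14, 3.14]. Speed limits (rad/s): [2.39, 2.39, 3.01, 3.14, 3.14, 3.14].

INTERFACE

Orientations are given as a unit quaternion [w, x, y, z].
In Python, from rig import arm, cams, models gives the robot as it stands.
- The arm moves only by the shell command python3 -m creep 'ROWS' [OPENING]. ROWS is JSON, a list of rows, each an object of numbers: "tx", "ty", "tz": the shift along the tool's x, y, z in units of 50 mm (1.0 is 50 mm); "wx", "wy", "wz": the turn, a rotation vector about the tool's x, y, z in rad. In form: [{"tx": .., "ty": .., "tz": .., "wx": .., "wy": .., "wz": ..}, ...]. A call has 1 to 8 rows; each row shifts and turns the commanded pose from where the row before left it, along the tool's axes as they then stand; what a row does not reach is not made up. A row lasts 1/8 s, in which the tool goes at most 62.5 mm and 10.7 degrees, less where a joint would pass 70% of its speed; a pose out of reach is approached as far as the arm can. A call is refused whole if a number of a shift passes 1 or a number of a turn 0.188, either way. A call with a gripper value outside its range is refused whole. OPENING is the finger opening in mm, from 0 to 85.4, set as the call begins (- or left out, the last holds). The fingers move at their own pace and stop on an object; the grip force is fixed at half the most. Time passes only in rows, so rows that do not move let the fingers close. It gives the time, the measured TCP pose, the force, the opening and the grip force at its end, in the units of the state.
- arm.get_obs(): the state, without advancing time (a new reading comes with each control period).
- cams.snapshot(name): name is "side" or "top"; returns the picture (480x640x3 uint8, red, green, blue); there is no depth.
- cams.calibration(name): a dict with "fx", "fy", "cx", "cy" (pixels), "view" (4x4, takes a point from world to camera coordinates). Camera axes: x right, y up, looking along -z (the intrinsics and any distortion apply to the point x, -y, -z); pixel columns grow to the right and rows downward; lengths in m; the calibration is good to about 2 mm. A picture is of the moment at which its call begins. calibration takes no time and is no camera call.
- arm.sign_off(): hands the job in; it is judged then, once.
Trained networks look in the newest picture that a camera, given by its name, has taken for a name from the list of things; names that differ only in an ending like _2 or _b are one class to them, and where a whole thing is asked for, a point or a joint stands for the part that bears it (a point fixed in the world has none). Each returns a list of dicts, best first, with "conf" (0 to 1); they miss things now and then, are a little off and sometimes report something else, mostly with a low value. They report only what shows in the picture. A call takes as long as a camera call. They do not tell look-alikes from the thing itself.
- models.spot_in(thing, camera): "xyz" ([x, y, z] in m, in world coordinates, good to about 4 mm: the middle of the surface that is visible of it).
The state is a dict: "time_s": time; "qpos": joint angles; "qd": joint speeds; "effort": joint torques, N m; "ee_pos": TCP position; "orientation": TCP orientation; "wrist_force": force on the tool from outside, world axes, zero at the start; "torque": the same for the moment, N m; "gripper_width": finger opening in m; "gripper_force": force on a finger pad.
Only numpy, scipy, OpenCV 4.12 (cv2) and the standard library are available. Lean on these libraries where they do the work, as an engineer would, in place of code of your own. Each camera call takes 0.05 s, during which the arm holds its last target. There are 200 camera calls.

## Working session

There is one attempt and no reset: what is moved stays moved. The work goes in short steps, Python scripts to look and compute and a shell command to move; the robot and the scene stay as the last step left them, time stands still between calls to the robot, and variables do not carry over. Pictures are saved under pics/ and viewed, at most 13 in all, crops included, and the job is handed in when it is done.

```bash
mkdir -p pics; cat > h.py <<'E'
import numpy as np, cv2
from rig import arm,cams,models
def snap(n,f=None):
    p=cams.snapshot(n)
    if f: cv2.imwrite('pics/'+f,p[:,:,::-1])
    return p
def ray(n,u,v,z):
    c=cams.calibration(n);V=np.array(c['view']);R=V[:3,:3];t=V[:3,3]
    k=np.array([[c['fx'],0,c['cx']],[0,c['fy'],c['cy']],[0,0,1]])
    d=np.array(c.get('dist',np.zeros(5)),float)
    q=cv2.undistortPoints(np.array([[[u,v]]],float),k,d)[0,0]
    o=-R.T@t; w=R.T@np.array([q[0],-q[1],-1]); return o+w*(z-o[2])/w[2]
def proj(n,P):
    c=cams.calibration(n);V=np.array(c['view']);p=V[:3,:3]@np.array(P)+V[:3,3]
    k=np.array([[c['fx'],0,c['cx']],[0,c['fy'],c['cy']],[0,0,1]])
    d=np.array(c.get('dist',np.zeros(5)),float)
    return cv2.projectPoints(np.array([[p[0],-p[1],-p[2]]]),np.zeros(3),np.zeros(3),k,d)[0].ravel()
E
python3 - <<'E'
from h import *
np.set_printoptions(precision=4,suppress=True)
a=snap('top','top0.png');b=snap('side','side0.png')
for n in('top','side'): print(cams.calibration(n))
for t in ['manifold','port_mouth','seal_ring','tube_flange','small_ring','open_clamp']:
  for n in('top','side'):
    print(t,n,[(np.round(d['xyz'],3).tolist(),round(d['conf'],2)) for d in models.spot_in(t,n)][:4])
E
```

```text
{'fx': 589.6624231275416, 'fy': 589.6624231275416, 'cx': 317.7627345658479, 'cy': 237.56181279641692, 'view': array([[ 0.0448, -0.999 ,  0.0039, -0.1093],
       [ 0.9781,  0.0447,  0.2035, -0.556 ],
       [-0.2034, -0.0053,  0.9791, -1.141 ],
       [ 0.    ,  0.    ,  0.    ,  1.    ]])}
{'fx': 515.5698509556902, 'fy': 515.5698509556902, 'cx': 312.9856129043563, 'cy': 246.97733210128882, 'view': array([[-0.8101, -0.5862,  0.009 ,  0.3833],
       [ 0.3071, -0.4113,  0.8582, -0.2889],
       [-0.4994,  0.698 ,  0.5132, -0.9834],
       [ 0.    ,  0.    ,  0.    ,  1.    ]])}
manifold top [([0.479, -0.19, 0.061], 0.79)]
manifold side [([0.464, -0.162, 0.061], 0.65)]
port_mouth top [([0.48, -0.19, 0.063], 0.65)]
port_mouth side [([0.468, -0.165, 0.058], 0.78)]
seal_ring top [([0.437, -0.046, 0.009], 0.87), ([0.42, 0.051, 0.01], 0.64), ([0.747, -0.294, 0.01], 0.61)]
seal_ring side [([0.43, -0.044, 0.012], 0.79), ([0.417, 0.05, 0.008], 0.71)]
tube_flange top [([0.424, 0.178, 0.009], 0.94)]
tube_flange side [([0.64, -0.291, 0.015], 0.4)]
small_ring top [([0.433, -0.404, 0.012], 0.75)]
small_ring side [([0.432, -0.403, 0.008], 0.56)]
open_clamp top [([0.626, -0.274, 0.017], 0.84)]
open_clamp side []
```

View pics/top0.png

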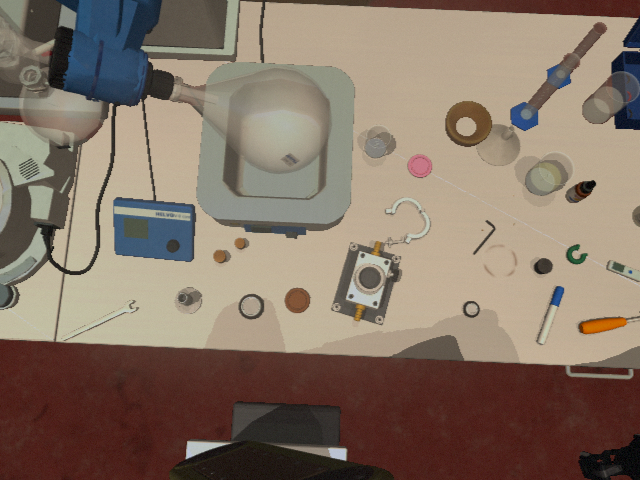

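View pics/side0.png

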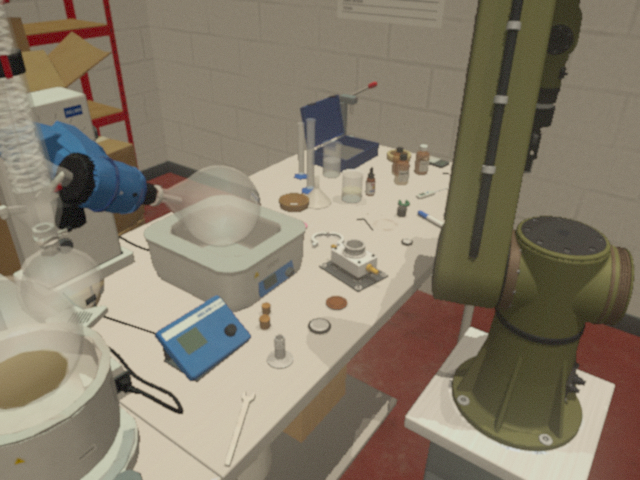

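The top view shows the grey ring with a black O-ring at (251,306), a brown look-alike at (297,300), a pink look-alike at (420,166), the small ring at (471,309), the flange at (188,299), the port at (370,278) and the clamp at (408,220). Grey with black at (251,306) matches the description; I'll confirm it in a crop.

```bash
python3 - <<'E'
from h import *
p=cv2.imread('pics/top0.png')
def c(u,v,h,s): return cv2.resize(p[v-h:v+h,u-h:u+h],(s,s),interpolation=cv2.INTER_CUBIC)
row1=np.hstack([c(251,306,20,390),c(188,299,20,390)])
cv2.imwrite('pics/crop1.png',cv2.resize(np.hstack([row1,]),(780,390)))
cv2.imwrite('pics/crop2.png',np.hstack([c(370,278,28,560)]))
# predicted outlines
E
```

```text
(no output)
```

View pics/crop1.png

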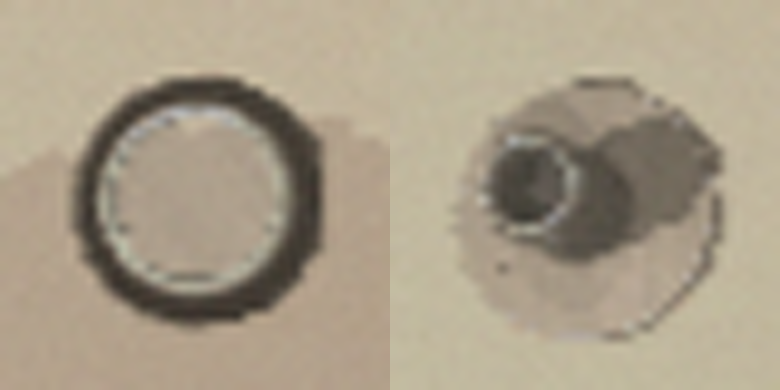

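View pics/crop2.png

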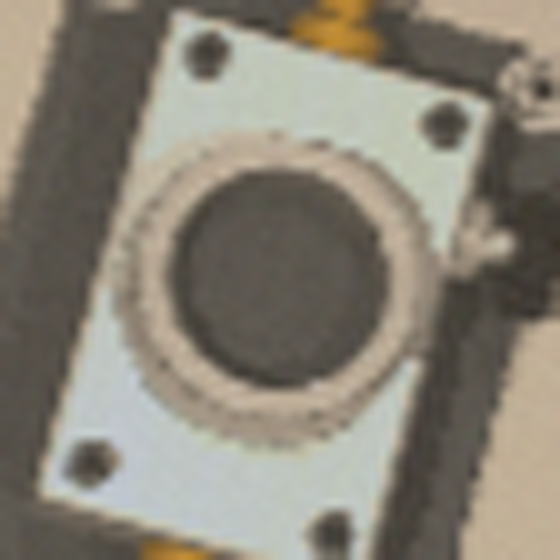

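The crop confirms it: a grey disc with a black O-ring, about 25.6 px across (centre about 250.8,306.0). The flange tube stands upright, and the port bore's centre is at about (369.7,277.2).

```bash
cat >> h.py <<'E'
def dark(p,u,v,h,thr,s=8):
    """ellipse fit to the largest dark blob near (u,v)"""
    g=cv2.cvtColor(p[v-h:v+h,u-h:u+h],cv2.COLOR_RGB2GRAY)
    g=cv2.resize(g,None,fx=s,fy=s,interpolation=cv2.INTER_CUBIC)
    cs,_=cv2.findContours((g<thr).astype('u1'),cv2.RETR_EXTERNAL,cv2.CHAIN_APPROX_NONE)
    m=(s*h,s*h)
    cs=[c for c in cs if cv2.pointPolygonTest(c,m,False)>0]
    (x,y),(a,b),_=cv2.fitEllipse(max(cs,key=len))
    return np.array([(x+.5)/s-.5+u-h,(y+.5)/s-.5+v-h]),(a/s,b/s)
E
python3 - <<'E'
from h import *
np.set_printoptions(precision=4,suppress=True)
p=cv2.imread('pics/top0.png')[:,:,::-1].copy()
for thr in (110,125):
    c,d=dark(p,251,306,18,thr); print('ring',c,d,ray('top',*c,.0055))
    g=p[277-13:277+14,370-13:370+14]
    c,d=dark(p,370,277,13,thr); print('bore',c,d,ray('top',*c,.086))
print('flange',ray('top',188.1,299.8,.0025),'tube',ray('top',182.1,297.5,.060))
o=arm.get_obs();print(o['ee_pos'],o['orientation'],o['wrist_force'],proj('top',[.48,-.19,.086]))
E
```

```text
ring [251.1048 306.2183] (25.153629302978516, 25.81863784790039) [0.4198 0.0476 0.0055]
bore [369.3261 277.4323] (21.333446502685547, 21.851417541503906) [ 0.4795 -0.1885  0.086 ]
ring [251.0921 306.2311] (25.503307342529297, 26.236862182617188) [0.4198 0.0477 0.0055]
bore [369.329  277.4127] (21.74944496154785, 22.27188491821289) [ 0.4795 -0.1885  0.086 ]
flange [0.4274 0.1797 0.0025] tube [0.4262 0.1794 0.06  ]
[ 0.1994 -0.5659  0.25  ] [0.     0.9857 0.1686 0.    ] [-0.4313 -0.3814 -0.1947] [370.0894 277.2166]
```

```bash
python3 -m creep '[{"wz":0.17},{"wz":0.169},{"tx":0.5,"ty":-0.9},{"tx":0.5,"ty":-0.9},{"tx":0.5,"ty":-0.9},{"tx":0.5,"ty":-0.9},{"tx":0.5,"ty":-0.9},{"tx":0.5,"ty":-0.9}]' 70
```

```text
validation failed for argument at $[0]...
```

```bash
python3 -m creep '[{"tx":0,"ty":0,"tz":0,"wx":0,"wy":0,"wz":0.17},{"tx":0,"ty":0,"tz":0,"wx":0,"wy":0,"wz":0.169},{"tx":0.5,"ty":-0.9,"tz":0,"wx":0,"wy":0,"wz":0},{"tx":0.5,"ty":-0.9,"tz":0,"wx":0,"wy":0,"wz":0},{"tx":0.5,"ty":-0.9,"tz":0,"wx":0,"wy":0,"wz":0},{"tx":0.5,"ty":-0.9,"tz":0,"wx":0,"wy":0,"wz":0},{"tx":0.5,"ty":-0.9,"tz":0,"wx":0,"wy":0,"wz":0},{"tx":0.5,"ty":-0.9,"tz":0,"wx":0,"wy":0,"wz":0}]' 70
```

```text
time_s: 1.7
ee_pos: [0.3501, -0.2945, 0.2502]
orientation: [0.0, 1.0, -0.0, 0.0]
wrist_force: [0.9, -1.0, 0.7]
gripper_width: 0.0703
gripper_force: 0.0
```

```bash
python3 -m creep '[{"tx":0.175,"ty":-0.855,"tz":0,"wx":0,"wy":0,"wz":0},{"tx":0.175,"ty":-0.855,"tz":0,"wx":0,"wy":0,"wz":0},{"tx":0.175,"ty":-0.855,"tz":0,"wx":0,"wy":0,"wz":0},{"tx":0.175,"ty":-0.855,"tz":0,"wx":0,"wy":0,"wz":0},{"tx":0.175,"ty":-0.855,"tz":0.8,"wx":0,"wy":0,"wz":0},{"tx":0.175,"ty":-0.855,"tz":0.8,"wx":0,"wy":0,"wz":0},{"tx":0.175,"ty":-0.855,"tz":0.8,"wx":0,"wy":0,"wz":0},{"tx":0.175,"ty":-0.855,"tz":0.8,"wx":0,"wy":0,"wz":0}]'
python3 - <<'E'
from h import *
o=arm.get_obs();print(o['time_s'],o['ee_pos'],o['wrist_force'])
snap('side','side1.png')
p=cv2.imread('pics/side1.png');cv2.imwrite('pics/side1c.png',cv2.resize(p[230:370,240:400],(800,700))[:600])
E
```

```text
time_s: 2.7
ee_pos: [0.4205, 0.0218, 0.0893]
orientation: [-0.012, 1.0, 0.018, 0.0]
wrist_force: [0.8, 0.2, 0.6]
gripper_width: 0.0699
gripper_force: 0.0
2.7 [0.42045917 0.02180985 0.08927888] [0.82904981 0.22624457 0.63191974]
```

View pics/side1c.png

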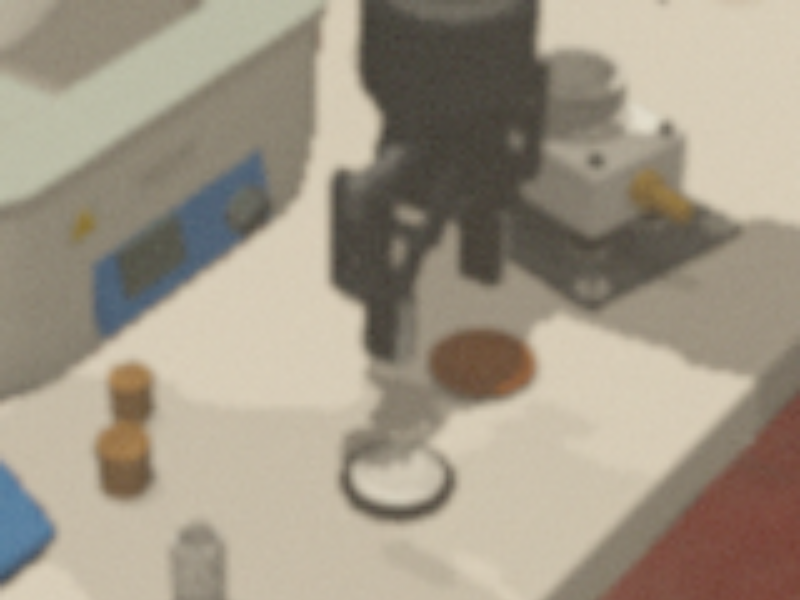

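The side crop shows the open gripper in the air, short of the ring (crop 395,480). The tool lagged, so I'll let it settle.

```bash
python3 -m creep '[{"tx":0,"ty":-0.4,"tz":0.4,"wx":0,"wy":0,"wz":0},{"tx":0,"ty":0,"tz":0,"wx":0,"wy":0,"wz":0},{"tx":0,"ty":0,"tz":0,"wx":0,"wy":0,"wz":0}]'; python3 -c "
from h import *
o=arm.get_obs();print(o['orientation'],o['ee_pos'])"
```

```text
time_s: 3.12
ee_pos: [0.4205, 0.028, 0.0715]
orientation: [-0.016, 1.0, 0.022, -0.0]
wrist_force: [0.6, -0.5, 0.5]
gripper_width: 0.0701
gripper_force: 0.0
[-1.63006712e-02  9.99631288e-01  2.17157246e-02 -5.15591427e-05] [0.42052539 0.02804424 0.07154268]
```

```bash
python3 -c "
from h import *
o=arm.get_obs();print(np.round(o['qpos'],3),np.round(o['qd'],3),np.round(o['effort'],1))"
```

```text
[ 0.042  0.144 -0.712  0.714  0.033  3.141] [-0.003 -0.008  0.006 -0.005  0.    -0.   ] [  0.2 -35.4  26.3   0.    0.1   0. ]
```

```bash
python3 -m creep '[{"tx":0,"ty":0,"tz":0,"wx":-0.0326,"wy":0,"wz":0},{"tx":0,"ty":0,"tz":0,"wx":0,"wy":0,"wz":-0.187},{"tx":0,"ty":0,"tz":0,"wx":0,"wy":0,"wz":-0.187},{"tx":0,"ty":0,"tz":0,"wx":0,"wy":0,"wz":-0.187},{"tx":0,"ty":0,"tz":0,"wx":0,"wy":0,"wz":-0.187},{"tx":0,"ty":0,"tz":0,"wx":0,"wy":0,"wz":-0.187},{"tx":0,"ty":0,"tz":0,"wx":0,"wy":0,"wz":-0.187},{"tx":0,"ty":0,"tz":0,"wx":0,"wy":0,"wz":-0.187}]'
python3 -m creep '[{"tx":0,"ty":0,"tz":0,"wx":0,"wy":0,"wz":-0.187},{"tx":0,"ty":0,"tz":0,"wx":0,"wy":0,"wz":-0.03},{"tx":0,"ty":0,"tz":0,"wx":0,"wy":0,"wz":0},{"tx":0,"ty":0,"tz":0,"wx":0,"wy":0,"wz":0}]'
cat >> h.py <<'E'
from scipy.spatial.transform import Rotation as Ro
def go(x,y,z,yaw):
    "tool-frame shift (in 50 mm units) and turn to a down pose"
    o=arm.get_obs();q=np.array(o['orientation']);R=Ro.from_quat(q[[1,2,3,0]])
    D=Ro.from_euler('z',yaw)*Ro.from_euler('x',np.pi)
    print('t',np.round(o['time_s'],2),'pos',np.round(o['ee_pos'],4),'shift',np.round(R.inv().apply(np.array([x,y,z])-o['ee_pos'])/.05,3),'turn',np.round((R.inv()*D).as_rotvec(),4),'F',np.round(o['wrist_force'],1),'w',round(o['gripper_width'],4),'q',np.round(o['qpos'],2))
E
python3 -c "
from h import *
go(.4198,.0477,.04,np.pi/2)"
```

```text
time_s: 4.12
ee_pos: [0.4209, 0.0222, 0.0714]
orientation: [-0.001, 0.776, 0.631, 0.002]
wrist_force: [0.5, 0.6, -0.7]
gripper_width: 0.0699
gripper_force: 0.0
time_s: 4.62
ee_pos: [0.4204, 0.0226, 0.0707]
orientation: [-0.002, 0.706, 0.709, 0.002]
wrist_force: [-0.8, -0.2, 0.5]
gripper_width: 0.07
gripper_force: 0.0
t 4.62 pos [0.4204 0.0226 0.0707] shift [ 0.498 -0.01   0.617] turn [-0.0003 -0.0052  0.0044] F [-0.8 -0.2  0.5] w 0.07 q [ 0.05  0.14 -0.71  0.71  0.01  1.62]
```

```bash
python3 -m creep '[{"tx":0.5,"ty":-0.01,"tz":0,"wx":0,"wy":-0.005,"wz":0.004},{"tx":0,"ty":0,"tz":0.6,"wx":0,"wy":0,"wz":0},{"tx":0,"ty":0,"tz":0.2,"wx":0,"wy":0,"wz":0},{"tx":0,"ty":0,"tz":0,"wx":0,"wy":0,"wz":0}]' 60
python3 -c "
from h import *
go(.4198,.0477,.02,np.pi/2);snap('side','side2.png')
p=cv2.imread('pics/side2.png');cv2.imwrite('pics/side2c.png',cv2.resize(p[270:350,265:375],(800,582),interpolation=cv2.INTER_CUBIC))"
```

```text
time_s: 5.12
ee_pos: [0.4188, 0.0475, 0.0302]
orientation: [-0.001, 0.707, 0.708, -0.001]
wrist_force: [0.3, -0.9, -0.7]
gripper_width: 0.06
gripper_force: 0.0
t 5.12 pos [0.4188 0.0475 0.0302] shift [0.003 0.021 0.204] turn [-0.0027 -0.0001  0.0015] F [ 0.3 -0.9 -0.7] w 0.06 q [ 0.11  0.21 -0.75  0.61  0.    1.68]
```

View pics/side2c.png

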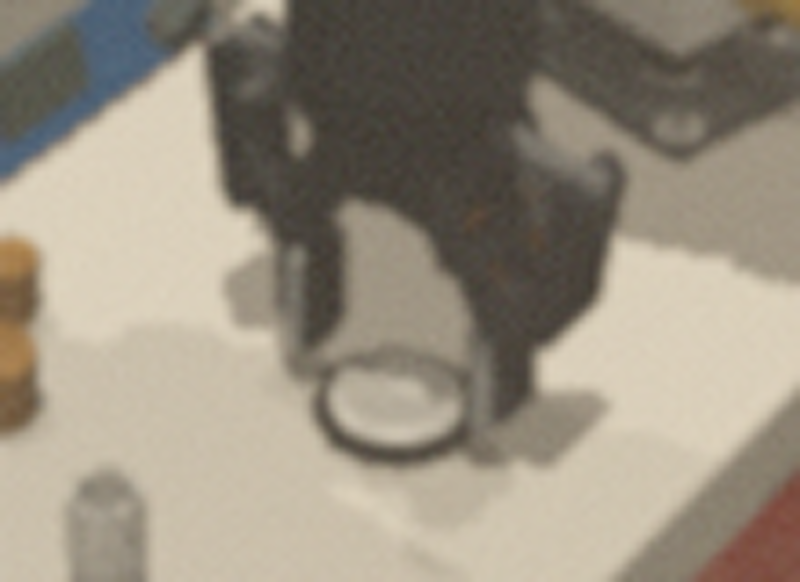

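The side crop shows the fingers on both sides of the ring (crop 393,410), a little above the bench. I'll feel for the bench to learn where the tips are.

```bash
python3 -m creep '[{"tx":0,"ty":0.02,"tz":0.05,"wx":-0.0027,"wy":0,"wz":0.0015},{"tx":0,"ty":0,"tz":0.05,"wx":0,"wy":0,"wz":0},{"tx":0,"ty":0,"tz":0.05,"wx":0,"wy":0,"wz":0},{"tx":0,"ty":0,"tz":0.04,"wx":0,"wy":0,"wz":0},{"tx":0,"ty":0,"tz":0.02,"wx":0,"wy":0,"wz":0}]'
python3 -m creep '[{"tx":0,"ty":0,"tz":0.02,"wx":0,"wy":0,"wz":0},{"tx":0,"ty":0,"tz":0.02,"wx":0,"wy":0,"wz":0}]'
```

```text
time_s: 5.8
ee_pos: [0.4206, 0.0478, 0.02]
orientation: [0.001, 0.707, 0.707, 0.001]
wrist_force: [-0.5, -0.4, 0.2]
gripper_width: 0.06
gripper_force: 0.0
time_s: 6.05
ee_pos: [0.4207, 0.0478, 0.0181]
orientation: [0.001, 0.707, 0.707, 0.001]
wrist_force: [-0.4, -0.2, -0.3]
gripper_width: 0.0601
gripper_force: 0.0
```

```bash
python3 -m creep '[{"tx":0,"ty":0,"tz":0.02,"wx":0,"wy":0,"wz":0},{"tx":0,"ty":0,"tz":0.02,"wx":0,"wy":0,"wz":0}]'
python3 -m creep '[{"tx":0,"ty":0,"tz":0.02,"wx":0,"wy":0,"wz":0}]'
python3 -m creep '[{"tx":0,"ty":0,"tz":0.02,"wx":0,"wy":0,"wz":0}]'
```

```text
time_s: 6.3
ee_pos: [0.4207, 0.0478, 0.0161]
orientation: [0.001, 0.707, 0.707, 0.001]
wrist_force: [0.1, 0.5, 0.1]
gripper_width: 0.0603
gripper_force: 0.0
time_s: 6.42
ee_pos: [0.4207, 0.0478, 0.0151]
orientation: [0.001, 0.707, 0.707, 0.001]
wrist_force: [0.4, 0.7, -0.0]
gripper_width: 0.06
gripper_force: 0.0
time_s: 6.55
ee_pos: [0.4207, 0.0478, 0.0141]
orientation: [0.001, 0.707, 0.707, 0.001]
wrist_force: [-0.0, 1.0, -0.4]
gripper_width: 0.0598
gripper_force: 0.0
```

```bash
python3 -m creep '[{"tx":0,"ty":0,"tz":0.02,"wx":0,"wy":0,"wz":0}]'
python3 -m creep '[{"tx":0,"ty":0,"tz":0.015,"wx":0,"wy":0,"wz":0}]'
```

```text
time_s: 6.68
ee_pos: [0.4207, 0.0478, 0.0136]
orientation: [0.001, 0.707, 0.707, 0.001]
wrist_force: [-4.2, -0.6, 19.6]
gripper_width: 0.06
gripper_force: 9.7
time_s: 6.8
ee_pos: [0.4208, 0.0478, 0.0135]
orientation: [0.001, 0.707, 0.707, 0.001]
wrist_force: [-7.2, -0.3, 28.0]
gripper_width: 0.0599
gripper_force: 14.2
```

```bash
python3 -m creep '[{"tx":0,"ty":0,"tz":-0.13,"wx":0,"wy":0,"wz":0},{"tx":0,"ty":0,"tz":0,"wx":0,"wy":0,"wz":0}]'
python3 -m creep '[{"tx":0,"ty":0,"tz":0,"wx":0,"wy":0,"wz":0},{"tx":0,"ty":0,"tz":0,"wx":0,"wy":0,"wz":0},{"tx":0,"ty":0,"tz":0,"wx":0,"wy":0,"wz":0},{"tx":0,"ty":0,"tz":0,"wx":0,"wy":0,"wz":0}]' 48
```

```text
time_s: 7.05
ee_pos: [0.4212, 0.0478, 0.0193]
orientation: [0.001, 0.707, 0.707, 0.001]
wrist_force: [0.8, -0.4, 0.2]
gripper_width: 0.0597
gripper_force: 0.0
time_s: 7.55
ee_pos: [0.4209, 0.0478, 0.0196]
orientation: [0.001, 0.707, 0.707, 0.001]
wrist_force: [-3.4, -0.9, 12.9]
gripper_width: 0.0489
gripper_force: 55.4
```

```bash
python3 -c "
from h import *
go(.4198,.0477,.02,np.pi/2);snap('side','side3.png')
p=cv2.imread('pics/side3.png');cv2.imwrite('pics/side3c.png',cv2.resize(p[290:345,280:355],(800,587),interpolation=cv2.INTER_CUBIC))"
```

```text
t 7.55 pos [0.4209 0.0478 0.0196] shift [-0.002 -0.022 -0.009] turn [ 0.0026 -0.0005  0.0008] F [-3.4 -0.9 12.9] w 0.0489 q [ 0.11  0.23 -0.76  0.58  0.    1.68]
```

View pics/side3c.png

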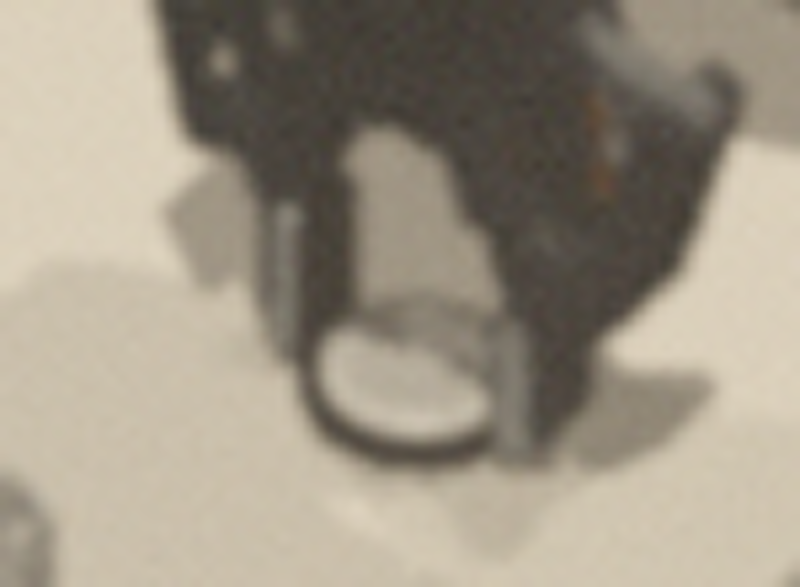

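The crop shows the ring a bit tipped: the pads caught the O-ring too high. I'll open, go about 2 mm lower and grip again.

```bash
python3 -m creep '[{"tx":0,"ty":0,"tz":0,"wx":0,"wy":0,"wz":0},{"tx":0,"ty":0,"tz":0,"wx":0,"wy":0,"wz":0},{"tx":0,"ty":-0.02,"tz":0.04,"wx":0,"wy":0,"wz":0},{"tx":0,"ty":0,"tz":0,"wx":0,"wy":0,"wz":0}]' 60
python3 -m creep '[{"tx":0,"ty":0,"tz":0,"wx":0,"wy":0,"wz":0},{"tx":0,"ty":0,"tz":0,"wx":0,"wy":0,"wz":0},{"tx":0,"ty":0,"tz":0,"wx":0,"wy":0,"wz":0},{"tx":0,"ty":0,"tz":0,"wx":0,"wy":0,"wz":0}]' 48
```

```text
time_s: 8.1
ee_pos: [0.4192, 0.0477, 0.0166]
orientation: [0.0, 0.707, 0.707, 0.001]
wrist_force: [0.8, 0.0, -0.4]
gripper_width: 0.0596
gripper_force: 0.0
time_s: 8.6
ee_pos: [0.4195, 0.0478, 0.0174]
orientation: [0.001, 0.707, 0.707, 0.001]
wrist_force: [-3.2, -0.5, 8.8]
gripper_width: 0.049
gripper_force: 59.0
```

```bash
python3 -m creep '[{"tx":0,"ty":0,"tz":0,"wx":0,"wy":0,"wz":0},{"tx":0,"ty":0,"tz":0,"wx":0,"wy":0,"wz":0}]'; python3 -c "
from h import *
go(.4198,.0477,.02,np.pi/2);snap('side','side4.png')
p=cv2.imread('pics/side4.png');cv2.imwrite('pics/side4c.png',cv2.resize(p[290:345,280:355],(800,587),interpolation=cv2.INTER_CUBIC))"
```

```text
time_s: 8.85
ee_pos: [0.4195, 0.0478, 0.0174]
orientation: [0.001, 0.707, 0.707, 0.001]
wrist_force: [-2.8, -0.8, 8.7]
gripper_width: 0.0493
gripper_force: 59.0
t 8.85 pos [0.4195 0.0478 0.0174] shift [-0.002  0.007 -0.052] turn [ 0.0018 -0.0004  0.0008] F [-2.8 -0.8  8.7] w 0.0493 q [ 0.11  0.23 -0.77  0.57  0.    1.68]
```

View pics/side4c.png

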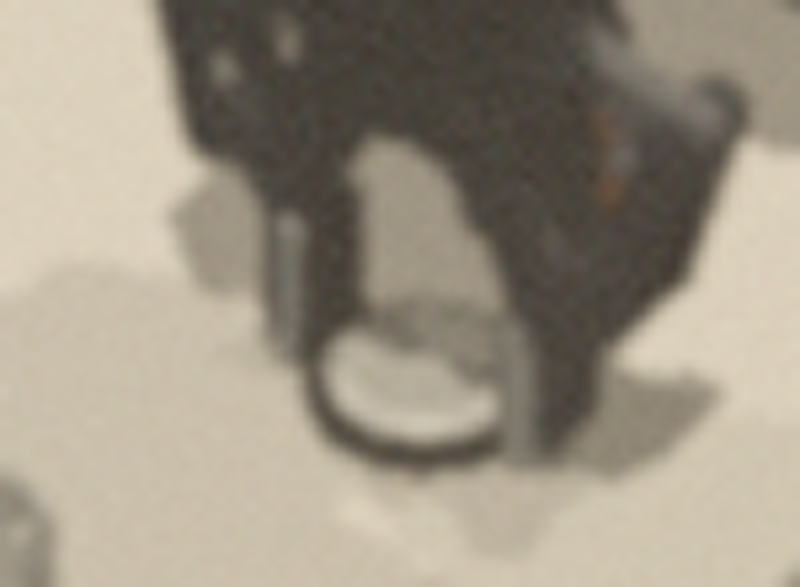

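The crop shows the ring flat between the pads. The O-ring is just soft, hence the 49 mm reading. I'll regrip at 90° to centre it across the other axis.

```bash
python3 -m creep '[{"tx":0,"ty":0,"tz":0,"wx":0,"wy":0,"wz":0},{"tx":0,"ty":0,"tz":-0.05,"wx":0,"wy":0,"wz":0},{"tx":0,"ty":0,"tz":0,"wx":0,"wy":0,"wz":-0.18},{"tx":0,"ty":0,"tz":0,"wx":0,"wy":0,"wz":-0.18},{"tx":0,"ty":0,"tz":0,"wx":0,"wy":0,"wz":-0.18},{"tx":0,"ty":0,"tz":0,"wx":0,"wy":0,"wz":-0.18},{"tx":0,"ty":0,"tz":0,"wx":0,"wy":0,"wz":-0.18},{"tx":0,"ty":0,"tz":0,"wx":0,"wy":0,"wz":-0.18}]' 60
python3 -m creep '[{"tx":0,"ty":0,"tz":0,"wx":0,"wy":0,"wz":-0.18},{"tx":0,"ty":0,"tz":0,"wx":0,"wy":0,"wz":-0.18},{"tx":0,"ty":0,"tz":0,"wx":0,"wy":0,"wz":-0.131},{"tx":0,"ty":0,"tz":0,"wx":0,"wy":0,"wz":0},{"tx":0,"ty":0,"tz":0,"wx":0,"wy":0,"wz":0}]' 
python3 -c "
from h import *
go(.4195,.0478,.019,np.pi)"
```

```text
time_s: 9.9
ee_pos: [0.4197, 0.0478, 0.0195]
orientation: [0.001, 0.24, 0.971, 0.0]
wrist_force: [-0.0, 0.2, -0.0]
gripper_width: 0.0596
gripper_force: 0.0
time_s: 10.52
ee_pos: [0.4197, 0.0478, 0.0195]
orientation: [0.001, 0.001, 1.0, 0.0]
wrist_force: [0.3, 0.5, 0.1]
gripper_width: 0.06
gripper_force: 0.0
t 10.52 pos [0.4197 0.0478 0.0195] shift [0.004 0.001 0.009] turn [ 0.0004  0.0022 -0.0013] F [0.3 0.5 0.1] w 0.06 q [ 0.11  0.23 -0.77  0.58  0.    0.11]
```

```bash
python3 -m creep '[{"tx":0,"ty":0,"tz":0.008,"wx":0,"wy":0.002,"wz":0},{"tx":0,"ty":0,"tz":0,"wx":0,"wy":0,"wz":0},{"tx":0,"ty":0,"tz":0,"wx":0,"wy":0,"wz":0},{"tx":0,"ty":0,"tz":0,"wx":0,"wy":0,"wz":0},{"tx":0,"ty":0,"tz":0,"wx":0,"wy":0,"wz":0}]' 48
python3 -m creep '[{"tx":0,"ty":0,"tz":-0.2,"wx":0,"wy":0,"wz":0},{"tx":0,"ty":0,"tz":-0.8,"wx":0,"wy":0,"wz":0},{"tx":0,"ty":0,"tz":-0.8,"wx":0,"wy":0,"wz":0},{"tx":0,"ty":0,"tz":-0.6,"wx":0,"wy":0,"wz":0},{"tx":0,"ty":0,"tz":0,"wx":0,"wy":0,"wz":0}]'
python3 -c "
from h import *
go(.4795,-.1885,.135,np.pi)"
```

```text
time_s: 11.15
ee_pos: [0.4197, 0.0478, 0.0199]
orientation: [0.0, 0.0, 1.0, 0.0]
wrist_force: [-4.5, 0.5, 13.8]
gripper_width: 0.0495
gripper_force: 54.0
time_s: 11.78
ee_pos: [0.4217, 0.0479, 0.1415]
orientation: [0.003, -0.0, 1.0, 0.0]
wrist_force: [-0.1, -0.3, -0.2]
gripper_width: 0.0492
gripper_force: 53.3
t 11.78 pos [0.4217 0.0479 0.1415] shift [-1.154 -4.729  0.132] turn [0.001  0.0052 0.0003] F [-0.1 -0.3 -0.2] w 0.0492 q [ 0.11  0.06 -0.62  0.89  0.    0.11]
```

```bash
python3 -m creep '[{"tx":-0.19,"ty":-0.79,"tz":0,"wx":0,"wy":0.005,"wz":0},{"tx":-0.19,"ty":-0.79,"tz":0,"wx":0,"wy":0,"wz":0},{"tx":-0.19,"ty":-0.79,"tz":0,"wx":0,"wy":0,"wz":0},{"tx":-0.19,"ty":-0.79,"tz":0,"wx":0,"wy":0,"wz":0},{"tx":-0.19,"ty":-0.79,"tz":0,"wx":0,"wy":0,"wz":0},{"tx":-0.19,"ty":-0.77,"tz":0,"wx":0,"wy":0,"wz":0},{"tx":0,"ty":0,"tz":0,"wx":0,"wy":0,"wz":0},{"tx":0,"ty":0,"tz":0,"wx":0,"wy":0,"wz":0}]'
python3 -c "
from h import *
go(.4795,-.1885,.110,np.pi);snap('side','side5.png')
p=cv2.imread('pics/side5.png');cv2.imwrite('pics/side5c.png',cv2.resize(p[205:290,310:420],(800,600),interpolation=cv2.INTER_CUBIC))"
```

```text
time_s: 12.78
ee_pos: [0.4758, -0.1876, 0.1376]
orientation: [-0.003, -0.0, 1.0, 0.001]
wrist_force: [-0.6, 0.2, -0.7]
gripper_width: 0.0492
gripper_force: 53.4
t 12.78 pos [ 0.4758 -0.1876  0.1376] shift [-0.077 -0.018  0.552] turn [ 0.0017 -0.007   0.0003] F [-0.6  0.2 -0.7] w 0.0492 q [-0.38  0.23 -0.43  0.92 -0.   -0.38]
```

View pics/side5c.png

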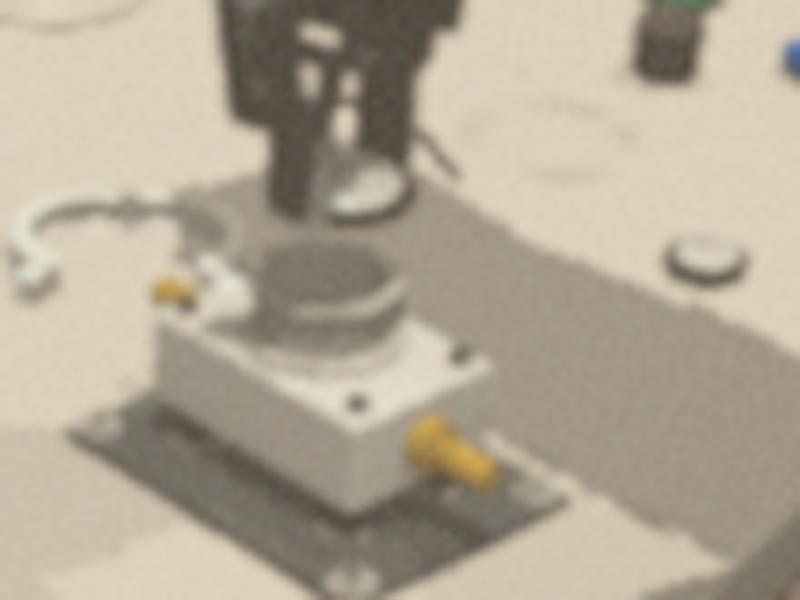

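The side crop shows the ring held level above the port (port face at about crop 333,280). I'll check the projection and descend to just above contact.

```bash
python3 -m creep '[{"tx":-0.075,"ty":-0.018,"tz":0,"wx":0,"wy":-0.006,"wz":0},{"tx":0,"ty":0,"tz":0.3,"wx":0,"wy":0,"wz":0},{"tx":0,"ty":0,"tz":0.2,"wx":0,"wy":0,"wz":0},{"tx":0,"ty":0,"tz":0,"wx":0,"wy":0,"wz":0}]'
python3 -c "
from h import *
print(proj('side',[.4795,-.1885,.086]))
go(.4795,-.1885,.105,np.pi)"
```

```text
time_s: 13.32
ee_pos: [0.4795, -0.1885, 0.1122]
orientation: [-0.001, -0.001, 1.0, 0.001]
wrist_force: [0.5, -0.6, 0.3]
gripper_width: 0.0489
gripper_force: 53.4
[354.75261644 243.1480566 ]
t 13.32 pos [ 0.4795 -0.1885  0.1122] shift [ 0.    -0.001  0.145] turn [ 0.0014 -0.0014  0.0012] F [ 0.5 -0.6  0.3] w 0.0489 q [-0.37  0.26 -0.45  0.86  0.   -0.38]
```

```bash
python3 -m creep '[{"tx":0,"ty":0,"tz":0.08,"wx":0,"wy":0,"wz":0},{"tx":0,"ty":0,"tz":0.04,"wx":0,"wy":0,"wz":0},{"tx":0,"ty":0,"tz":0,"wx":0,"wy":0,"wz":0}]'
python3 -m creep '[{"tx":0,"ty":0,"tz":0.02,"wx":0,"wy":0,"wz":0},{"tx":0,"ty":0,"tz":0.02,"wx":0,"wy":0,"wz":0}]'
python3 -m creep '[{"tx":0,"ty":0,"tz":0.02,"wx":0,"wy":0,"wz":0},{"tx":0,"ty":0,"tz":0,"wx":0,"wy":0,"wz":0}]'
```

```text
time_s: 13.7
ee_pos: [0.4807, -0.1892, 0.1077]
orientation: [0.001, -0.0, 1.0, 0.0]
wrist_force: [0.2, 0.2, -0.4]
gripper_width: 0.0493
gripper_force: 53.4
time_s: 13.95
ee_pos: [0.4807, -0.1892, 0.1058]
orientation: [0.001, -0.0, 1.0, 0.0]
wrist_force: [-1.0, -1.1, -0.2]
gripper_width: 0.0493
gripper_force: 53.4
time_s: 14.2
ee_pos: [0.4806, -0.1891, 0.1046]
orientation: [0.0, -0.0, 1.0, 0.0]
wrist_force: [-1.0, -0.2, 0.2]
gripper_width: 0.0489
gripper_force: 53.4
```

```bash
python3 -m creep '[{"tx":0.022,"ty":0.013,"tz":0,"wx":0,"wy":0,"wz":0},{"tx":0,"ty":0,"tz":0.02,"wx":0,"wy":0,"wz":0},{"tx":0,"ty":0,"tz":0.01,"wx":0,"wy":0,"wz":0},{"tx":0,"ty":0,"tz":0,"wx":0,"wy":0,"wz":0}]'
python3 -m creep '[{"tx":0,"ty":0,"tz":0.015,"wx":0,"wy":0,"wz":0},{"tx":0,"ty":0,"tz":0,"wx":0,"wy":0,"wz":0}]'
```

```text
time_s: 14.7
ee_pos: [0.4795, -0.1884, 0.1031]
orientation: [0.0, -0.0, 1.0, 0.0]
wrist_force: [0.2, 0.5, -0.1]
gripper_width: 0.0491
gripper_force: 53.4
time_s: 14.95
ee_pos: [0.4796, -0.1885, 0.1026]
orientation: [0.001, -0.0, 1.0, 0.0]
wrist_force: [0.1, 1.0, 2.0]
gripper_width: 0.0489
gripper_force: 53.7
```

Contact came with the ring's underside at about 83 mm, so the sleeve is in the bore. I'll press lightly, release and lift.

```bash
python3 -m creep '[{"tx":0,"ty":0,"tz":0.015,"wx":0,"wy":0,"wz":0},{"tx":0,"ty":0,"tz":0,"wx":0,"wy":0,"wz":0}]'
python3 -m creep '[{"tx":0,"ty":0,"tz":0,"wx":0,"wy":0,"wz":0},{"tx":0,"ty":0,"tz":0,"wx":0,"wy":0,"wz":0},{"tx":0,"ty":0,"tz":-0.1,"wx":0,"wy":0,"wz":0},{"tx":0,"ty":0,"tz":-0.8,"wx":0,"wy":0,"wz":0},{"tx":0,"ty":0,"tz":-1,"wx":0,"wy":0,"wz":0},{"tx":0.5,"ty":0.9,"tz":0,"wx":0,"wy":0,"wz":0},{"tx":0.5,"ty":0.9,"tz":0,"wx":0,"wy":0,"wz":0},{"tx":0,"ty":0.9,"tz":0,"wx":0,"wy":0,"wz":0}]' 62
python3 -m creep '[{"tx":0,"ty":1,"tz":0,"wx":0,"wy":0,"wz":0},{"tx":0,"ty":1,"tz":0,"wx":0,"wy":0,"wz":0},{"tx":0,"ty":1,"tz":0,"wx":0,"wy":0,"wz":0},{"tx":0,"ty":0,"tz":0,"wx":0,"wy":0,"wz":0}]'
python3 - <<'E'
from h import *
np.set_printoptions(precision=4,suppress=True)
p=snap('top','top2.png');snap('side','side6.png')
t=cv2.imread('pics/top2.png');s=cv2.imread('pics/side6.png')
cv2.imwrite('pics/seat.png',np.hstack([cv2.resize(t[255:301,347:393],(400,400),interpolation=3),cv2.resize(s[215:275,325:385],(400,400),interpolation=3)]))
for th in(100,115,125):
  try:
    c,d=dark(p,369,277,16,th);print(c,d,ray('top',*c,.091))
  except Exception as e: print(e)
go(.4268,.1796,.1,np.pi)
E
```

```text
time_s: 15.2
ee_pos: [0.4796, -0.1885, 0.1019]
orientation: [0.001, -0.0, 1.0, 0.0]
wrist_force: [-1.9, 0.0, 4.9]
gripper_width: 0.0491
gripper_force: 54.0
time_s: 16.2
ee_pos: [0.4276, -0.0525, 0.197]
orientation: [0.0, 0.0, 1.0, 0.0]
wrist_force: [0.3, 0.6, -0.8]
gripper_width: 0.0618
gripper_force: 0.0
time_s: 16.7
ee_pos: [0.4292, 0.0992, 0.1971]
orientation: [0.001, -0.003, 1.0, 0.001]
wrist_force: [0.4, -1.4, -0.8]
gripper_width: 0.0618
gripper_force: 0.0
[369.7331 277.6523] (25.84724998474121, 26.833372116088867) [ 0.4784 -0.1889  0.091 ]
[369.7353 277.6617] (26.24465560913086, 27.356910705566406) [ 0.4784 -0.1889  0.091 ]
[369.7001 277.6834] (26.586803436279297, 27.7476863861084) [ 0.4783 -0.1888  0.091 ]
t 16.8 pos [0.4291 0.0966 0.1969] shift [0.043 1.661 1.937] turn [-0.0001  0.0011  0.0025] F [-0.5  0.   0.5] w 0.0621 q [ 0.22  0.04 -0.5   1.03 -0.    0.22]
```

View pics/seat.png

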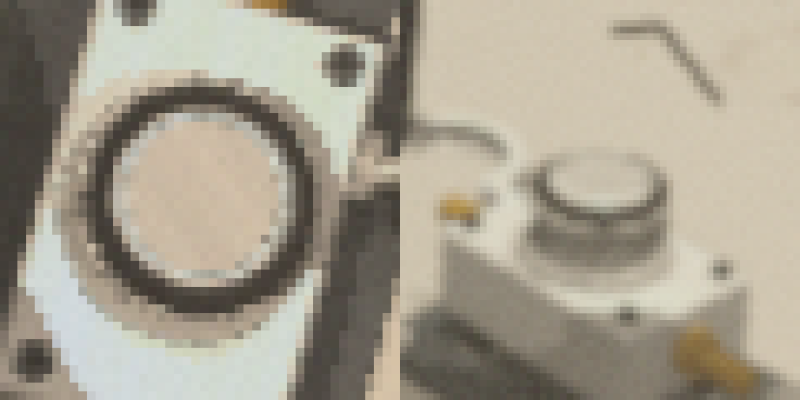

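The ring is seated centrally and level: the crop shows the O-ring concentric with the port flange, and the side view shows it flat. Next is the flange.

```bash
python3 -m creep '[{"tx":0.05,"ty":0.86,"tz":0,"wx":0,"wy":0,"wz":0.002},{"tx":0,"ty":0.8,"tz":0,"wx":0,"wy":0,"wz":0},{"tx":0,"ty":0,"tz":0.8,"wx":0,"wy":0,"wz":0},{"tx":0,"ty":0,"tz":0.8,"wx":0,"wy":0,"wz":0},{"tx":0,"ty":0,"tz":0,"wx":0,"wy":0,"wz":0},{"tx":0,"ty":0,"tz":0,"wx":0,"wy":0,"wz":0}]' 55
python3 -c "
from h import *
go(.4268,.1796,.035,np.pi)"
```

```text
time_s: 17.55
ee_pos: [0.4276, 0.1788, 0.118]
orientation: [0.001, 0.001, 1.0, 0.0]
wrist_force: [-0.1, 0.2, 0.4]
gripper_width: 0.0549
gripper_force: 0.0
t 17.55 pos [0.4276 0.1788 0.118 ] shift [0.02  0.015 1.659] turn [ 0.0006  0.0019 -0.0028] F [-0.1  0.2  0.4] w 0.0549 q [ 0.4   0.16 -0.57  0.84 -0.    0.4 ]
```

```bash
python3 -m creep '[{"tx":0.02,"ty":0.015,"tz":0.7,"wx":0,"wy":0.002,"wz":-0.003},{"tx":0,"ty":0,"tz":0.7,"wx":0,"wy":0,"wz":0},{"tx":0,"ty":0,"tz":0.25,"wx":0,"wy":0,"wz":0},{"tx":0,"ty":0,"tz":0,"wx":0,"wy":0,"wz":0}]'
python3 -m creep '[{"tx":0,"ty":0,"tz":0,"wx":0,"wy":0,"wz":0},{"tx":0,"ty":0,"tz":0,"wx":0,"wy":0,"wz":0},{"tx":0,"ty":0,"tz":0,"wx":0,"wy":0,"wz":0},{"tx":0,"ty":0,"tz":0,"wx":0,"wy":0,"wz":0}]' 21
python3 -m creep '[{"tx":0,"ty":0,"tz":0,"wx":0,"wy":0,"wz":0},{"tx":0,"ty":0,"tz":0,"wx":0,"wy":0,"wz":0}]' 40
```

```text
time_s: 18.05
ee_pos: [0.4263, 0.1802, 0.035]
orientation: [-0.0, -0.001, 1.0, 0.0]
wrist_force: [0.6, 0.6, 0.5]
gripper_width: 0.0548
gripper_force: 0.0
time_s: 18.55
ee_pos: [0.4269, 0.1807, 0.0356]
orientation: [0.001, -0.001, 1.0, 0.001]
wrist_force: [-0.8, -0.2, 6.5]
gripper_width: 0.0211
gripper_force: 20.7
time_s: 18.8
ee_pos: [0.4258, 0.1803, 0.0345]
orientation: [-0.0, -0.001, 1.0, 0.0]
wrist_force: [0.2, -0.9, 0.6]
gripper_width: 0.0399
gripper_force: 0.0
```

```bash
python3 -m creep '[{"tx":0,"ty":0,"tz":0,"wx":0,"wy":0,"wz":0.18},{"tx":0,"ty":0,"tz":0,"wx":0,"wy":0,"wz":0.18},{"tx":0,"ty":0,"tz":0,"wx":0,"wy":0,"wz":0.18},{"tx":0,"ty":0,"tz":0,"wx":0,"wy":0,"wz":0.18},{"tx":0,"ty":0,"tz":0,"wx":0,"wy":0,"wz":0.18},{"tx":0,"ty":0,"tz":0,"wx":0,"wy":0,"wz":0.18},{"tx":0,"ty":0,"tz":0,"wx":0,"wy":0,"wz":0.18},{"tx":0,"ty":0,"tz":0,"wx":0,"wy":0,"wz":0.18}]'
python3 -m creep '[{"tx":0,"ty":0,"tz":0,"wx":0,"wy":0,"wz":0.131},{"tx":0,"ty":0,"tz":0,"wx":0,"wy":0,"wz":0},{"tx":0,"ty":0,"tz":0,"wx":0,"wy":0,"wz":0}]'
python3 -c "
from h import *
go(.4258,.1803,.035,np.pi/2)"
```

```text
time_s: 19.8
ee_pos: [0.4256, 0.1802, 0.0342]
orientation: [-0.001, 0.661, 0.75, -0.0]
wrist_force: [0.3, -0.0, -0.3]
gripper_width: 0.0402
gripper_force: 0.0
time_s: 20.18
ee_pos: [0.4257, 0.1803, 0.0342]
orientation: [-0.001, 0.706, 0.708, -0.0]
wrist_force: [-0.4, 0.4, 0.1]
gripper_width: 0.0398
gripper_force: 0.0
t 20.18 pos [0.4257 0.1803 0.0342] shift [ 0.001  0.003 -0.015] turn [-0.0011 -0.0004  0.0039] F [-0.4  0.4  0.1] w 0.0398 q [ 0.4   0.27 -0.66  0.64  0.    1.97]
```

```bash
python3 -m creep '[{"tx":0,"ty":0,"tz":0,"wx":-0.001,"wy":0,"wz":0.004},{"tx":0,"ty":0,"tz":0,"wx":0,"wy":0,"wz":0},{"tx":0,"ty":0,"tz":0,"wx":0,"wy":0,"wz":0},{"tx":0,"ty":0,"tz":0,"wx":0,"wy":0,"wz":0},{"tx":0,"ty":0,"tz":0,"wx":0,"wy":0,"wz":0}]' 10
python3 -c "
from h import *
go(.4258,.1803,.035,np.pi/2)"
python3 -m creep '[{"tx":0,"ty":0,"tz":-0.2,"wx":0,"wy":0,"wz":0},{"tx":0,"ty":0,"tz":-0.8,"wx":0,"wy":0,"wz":0},{"tx":0,"ty":0,"tz":-0.8,"wx":0,"wy":0,"wz":0},{"tx":0,"ty":0,"tz":-0.8,"wx":0,"wy":0,"wz":0},{"tx":0,"ty":0,"tz":-0.2,"wx":0,"wy":0,"wz":0},{"tx":0,"ty":0,"tz":0,"wx":0,"wy":0,"wz":0},{"tx":0,"ty":0,"tz":0,"wx":0,"wy":0,"wz":0}]'
python3 -c "
from h import *
go(.4796,-.1885,.145,np.pi/2)"
```

```text
time_s: 20.8
ee_pos: [0.4258, 0.1803, 0.0344]
orientation: [-0.0, 0.708, 0.706, 0.0]
wrist_force: [-0.7, -0.2, 5.3]
gripper_width: 0.0206
gripper_force: 58.6
t 20.8 pos [0.4258 0.1803 0.0344] shift [ 0.    -0.001 -0.011] turn [ 0.0002 -0.0005 -0.0021] F [-0.7 -0.2  5.3] w 0.0206 q [ 0.4   0.27 -0.66  0.64  0.    1.97]
time_s: 21.68
ee_pos: [0.4247, 0.1798, 0.1728]
orientation: [-0.001, 0.708, 0.706, -0.001]
wrist_force: [-0.1, 0.5, -1.4]
gripper_width: 0.0207
gripper_force: 58.8
t 21.68 pos [0.4247 0.1798 0.1728] shift [-7.363  1.116  0.557] turn [-0.0023  0.0006 -0.0023] F [-0.1  0.5 -1.4] w 0.0207 q [ 0.4   0.11 -0.49  0.98  0.    1.97]
```

```bash
python3 -m creep '[{"tx":-0.9,"ty":0.14,"tz":0,"wx":0,"wy":0,"wz":0},{"tx":-0.9,"ty":0.14,"tz":0,"wx":0,"wy":0,"wz":0},{"tx":-0.9,"ty":0.14,"tz":0,"wx":0,"wy":0,"wz":0},{"tx":-0.9,"ty":0.14,"tz":0,"wx":0,"wy":0,"wz":0},{"tx":-0.9,"ty":0.14,"tz":0,"wx":0,"wy":0,"wz":0},{"tx":-0.9,"ty":0.14,"tz":0,"wx":0,"wy":0,"wz":0},{"tx":-0.9,"ty":0.14,"tz":0,"wx":0,"wy":0,"wz":0},{"tx":-0.9,"ty":0.14,"tz":0,"wx":0,"wy":0,"wz":0}]'
python3 -m creep '[{"tx":0,"ty":0,"tz":0,"wx":0,"wy":0,"wz":0},{"tx":0,"ty":0,"tz":0.3,"wx":0,"wy":0,"wz":0},{"tx":0,"ty":0,"tz":0,"wx":0,"wy":0,"wz":0},{"tx":0,"ty":0,"tz":0,"wx":0,"wy":0,"wz":0}]'
python3 -c "
from h import *
go(.4796,-.1885,.135,np.pi/2)"
```

```text
time_s: 22.68
ee_pos: [0.48, -0.1811, 0.1724]
orientation: [-0.001, 0.708, 0.706, -0.0]
wrist_force: [1.2, 0.1, -1.2]
gripper_width: 0.0207
gripper_force: 58.8
time_s: 23.18
ee_pos: [0.4805, -0.1788, 0.1586]
orientation: [-0.001, 0.707, 0.707, -0.0]
wrist_force: [0.1, -0.0, -0.9]
gripper_width: 0.0209
gripper_force: 58.8
t 23.18 pos [ 0.4805 -0.1788  0.1586] shift [-0.194 -0.017  0.472] turn [-0.001  -0.001  -0.0008] F [ 0.1 -0.  -0.9] w 0.0209 q [-0.36  0.21 -0.4   0.96  0.    1.21]
```

```bash
python3 -m creep '[{"tx":-0.194,"ty":-0.017,"tz":0,"wx":-0.001,"wy":-0.001,"wz":0},{"tx":0,"ty":0,"tz":0.3,"wx":0,"wy":0,"wz":0},{"tx":0,"ty":0,"tz":0.1,"wx":0,"wy":0,"wz":0},{"tx":0,"ty":0,"tz":0,"wx":0,"wy":0,"wz":0},{"tx":0,"ty":0,"tz":0,"wx":0,"wy":0,"wz":0}]'
python3 -c "
from h import *
go(.4796,-.1885,.130,np.pi/2);snap('side','side7.png')"
```

```text
time_s: 23.8
ee_pos: [0.4802, -0.1896, 0.1392]
orientation: [0.001, 0.708, 0.706, 0.0]
wrist_force: [0.6, 0.2, -1.1]
gripper_width: 0.0206
gripper_force: 58.8
t 23.8 pos [ 0.4802 -0.1896  0.1392] shift [ 0.022 -0.012  0.184] turn [ 0.0012  0.0006 -0.0023] F [ 0.6  0.2 -1.1] w 0.0206 q [-0.38  0.23 -0.42  0.92 -0.    1.2 ]
```

```bash
python3 -m creep '[{"tx":0.022,"ty":-0.012,"tz":0.1,"wx":0.001,"wy":0,"wz":0},{"tx":0,"ty":0,"tz":0.06,"wx":0,"wy":0,"wz":0},{"tx":0,"ty":0,"tz":0,"wx":0,"wy":0,"wz":0},{"tx":0,"ty":0,"tz":0,"wx":0,"wy":0,"wz":0}]'
python3 -c "
from h import *
go(.4796,-.1885,.128,np.pi/2)"
```

```text
time_s: 24.35
ee_pos: [0.4795, -0.1885, 0.1311]
orientation: [0.0, 0.708, 0.706, -0.0]
wrist_force: [-0.0, -0.3, -1.4]
gripper_width: 0.0207
gripper_force: 58.8
t 24.35 pos [ 0.4795 -0.1885  0.1311] shift [0.    0.001 0.062] turn [ 0.0001  0.0006 -0.0022] F [-0.  -0.3 -1.4] w 0.0207 q [-0.37  0.24 -0.43  0.9  -0.    1.2 ]
```

```bash
python3 -m creep '[{"tx":0,"ty":0,"tz":0.04,"wx":0,"wy":0,"wz":0},{"tx":0,"ty":0,"tz":0.02,"wx":0,"wy":0,"wz":0},{"tx":0,"ty":0,"tz":0,"wx":0,"wy":0,"wz":0}]'
python3 -m creep '[{"tx":0,"ty":0,"tz":0.02,"wx":0,"wy":0,"wz":0},{"tx":0,"ty":0,"tz":0,"wx":0,"wy":0,"wz":0}]'
python3 -m creep '[{"tx":0,"ty":0,"tz":0.02,"wx":0,"wy":0,"wz":0},{"tx":0,"ty":0,"tz":0,"wx":0,"wy":0,"wz":0}]'
```

```text
time_s: 24.72
ee_pos: [0.4794, -0.1885, 0.128]
orientation: [0.0, 0.708, 0.706, -0.0]
wrist_force: [0.6, -0.1, -1.6]
gripper_width: 0.0209
gripper_force: 58.8
time_s: 24.98
ee_pos: [0.4794, -0.1885, 0.127]
orientation: [0.0, 0.708, 0.706, -0.0]
wrist_force: [0.1, -0.4, -1.6]
gripper_width: 0.021
gripper_force: 58.8
time_s: 25.22
ee_pos: [0.4794, -0.1885, 0.126]
orientation: [0.0, 0.708, 0.706, -0.0]
wrist_force: [0.5, -0.3, -1.2]
gripper_width: 0.0206
gripper_force: 58.8
```

```bash
python3 -m creep '[{"tx":0,"ty":0,"tz":0.02,"wx":0,"wy":0,"wz":0},{"tx":0,"ty":0,"tz":0.01,"wx":0,"wy":0,"wz":0},{"tx":0,"ty":0,"tz":0,"wx":0,"wy":0,"wz":0}]'
python3 -m creep '[{"tx":0,"ty":0,"tz":0.02,"wx":0,"wy":0,"wz":0},{"tx":0,"ty":0,"tz":0,"wx":0,"wy":0,"wz":0}]'
```

```text
time_s: 25.6
ee_pos: [0.4796, -0.1886, 0.1248]
orientation: [0.0, 0.708, 0.706, -0.0]
wrist_force: [0.0, 0.9, 1.8]
gripper_width: 0.0206
gripper_force: 58.8
time_s: 25.85
ee_pos: [0.4796, -0.1886, 0.1239]
orientation: [0.0, 0.708, 0.706, -0.0]
wrist_force: [-1.5, -0.3, 4.3]
gripper_width: 0.0209
gripper_force: 58.9
```

Seated at the expected height; now I'll build the force up to about 12 N.

```bash
python3 -m creep '[{"tx":0,"ty":0,"tz":0.02,"wx":0,"wy":0,"wz":0},{"tx":0,"ty":0,"tz":0.018,"wx":0,"wy":0,"wz":0},{"tx":0,"ty":0,"tz":0,"wx":0,"wy":0,"wz":0},{"tx":0,"ty":0,"tz":0,"wx":0,"wy":0,"wz":0}]'
python3 - <<'E'
from h import *
F=[];
for i in range(6): snap('side' if i else 'top',f'fin{i}.png'); F.append(arm.get_obs()['wrist_force'])
print(np.mean(F,0)); go(.4796,-.1885,.122,np.pi/2)
t=cv2.imread('pics/fin0.png');s=cv2.imread('pics/fin5.png')
cv2.imwrite('pics/finc.png',cv2.resize(s[195:285,305:415],(733,600),interpolation=3))
E
```

```text
time_s: 26.35
ee_pos: [0.4796, -0.1886, 0.1226]
orientation: [0.001, 0.708, 0.706, -0.0]
wrist_force: [-3.7, 2.0, 10.1]
gripper_width: 0.0205
gripper_force: 59.6
[-3.00022552  1.24838586  9.86285255]
t 26.65 pos [ 0.4796 -0.1886  0.1226] shift [0.002 0.    0.012] turn [ 0.0006  0.0009 -0.0023] F [-3.2  2.2  9.6] w 0.0206 q [-0.37  0.25 -0.44  0.88 -0.    1.2 ]
```

View pics/finc.png

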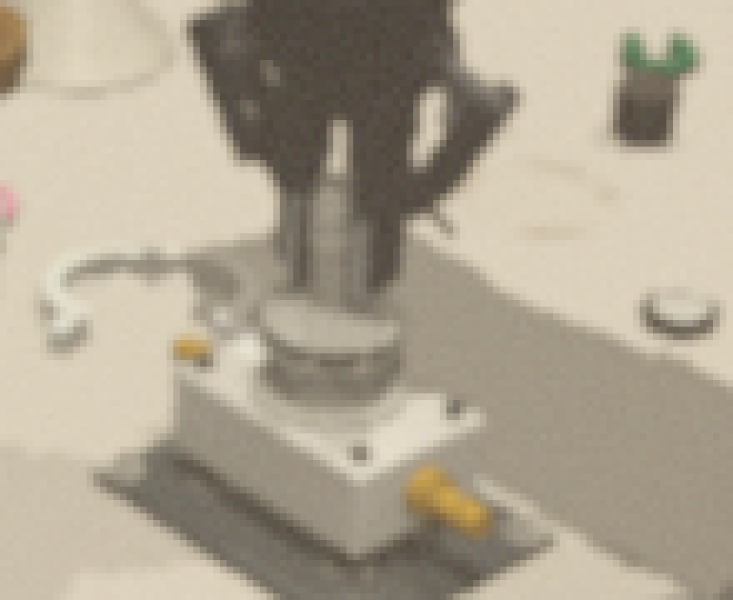

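The final crop shows the flange level on the ring (crop 332,330), held by the tube with its rim free; the clamp and small ring are untouched. I'll trim out the side force and add a touch of push.

```bash
python3 -m creep '[{"tx":0.006,"ty":-0.012,"tz":0.006,"wx":0,"wy":0,"wz":0},{"tx":0,"ty":0,"tz":0,"wx":0,"wy":0,"wz":0},{"tx":0,"ty":0,"tz":0,"wx":0,"wy":0,"wz":0},{"tx":0,"ty":0,"tz":0,"wx":0,"wy":0,"wz":0}]'
python3 - <<'E'
from h import *
F=[]
for i in range(6): snap('side'); F.append(arm.get_obs()['wrist_force'])
print(np.mean(F,0)); go(.4796,-.1885,.122,np.pi/2)
E
```

```text
time_s: 27.15
ee_pos: [0.4796, -0.1886, 0.1225]
orientation: [0.001, 0.708, 0.706, 0.0]
wrist_force: [-2.0, 1.8, 11.0]
gripper_width: 0.0209
gripper_force: 59.7
[-2.3066534   0.32975583 10.09538064]
t 27.45 pos [ 0.4796 -0.1886  0.1226] shift [0.002 0.    0.011] turn [ 0.0018  0.0014 -0.0023] F [-1.5  0.4  9.3] w 0.0207 q [-0.37  0.24 -0.45  0.88 -0.    1.2 ]
```

```bash
python3 -m creep '[{"tx":0,"ty":-0.012,"tz":0.012,"wx":0,"wy":0,"wz":0},{"tx":0,"ty":0,"tz":0,"wx":0,"wy":0,"wz":0},{"tx":0,"ty":0,"tz":0,"wx":0,"wy":0,"wz":0},{"tx":0,"ty":0,"tz":0,"wx":0,"wy":0,"wz":0}]'
python3 - <<'E'
from h import *
F=[]
for i in range(8): snap('side'); F.append(arm.get_obs()['wrist_force'])
print(np.mean(F,0)); go(.4796,-.1885,.122,np.pi/2)
if 10.3<np.mean(F,0)[2]<12.5: print(arm.sign_off())
E
```

```text
time_s: 27.95
ee_pos: [0.4795, -0.1886, 0.1223]
orientation: [0.002, 0.708, 0.706, 0.001]
wrist_force: [-1.5, 0.6, 12.5]
gripper_width: 0.0205
gripper_force: 59.8
[-1.28196674  0.8096889  11.32116587]
t 28.35 pos [ 0.4796 -0.1886  0.1223] shift [0.002 0.    0.005] turn [ 0.0029  0.0014 -0.0022] F [-1.7  0.1 11.1] w 0.0204 q [-0.37  0.24 -0.45  0.88 -0.    1.2 ]
the job is handed in; nothing more can be done
None
```

The large seal ring is seated in the port and released, and the flange sits on it. The gripper holds the flange by its tube, pressing straight down with about 11.3 N at the wrist, roughly 12.8 N on the seal with the flange's weight. The clamp and small ring were left where they lie, and I handed the job in at 28.4 s.

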